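# Hang the grinding-disc carrier on the rail and slide it to the tape band

### The arm

A 7-joint arm with a two-finger parallel gripper is mounted at the origin on the work surface. World frame = base frame: x ahead of the robot, y to its left, z up, the work surface at z = 0. Lengths are in m, angles in rad, forces in N, time in s.
With the tool pointing down it reaches from about 0.4 to 0.85 m from the base axis. Payload 10.4 kg.
Tool frame: the origin (TCP) lies at the very end of the fingers, on their centre line; the grasp point (between the pads) lies 19 mm behind it; z points along the fingers, y is the line along which they close (so a half turn about z gives the same grasp; the last joint's range is limited). The gripper opens to 87 mm and grips with 3 to 60 N. Pads are 19 mm wide; open, the fingers measure 117 mm over their backs; the gripper's body (75 mm by 190 mm) begins 51 mm behind the grasp point.
Start: joints at [-1.237, 0.332, -0.065, 1.46, 0.022, 1.35, -0.088], TCP at [0.218, 0.586, 0.223] pointing down, gripper open.
Joint ranges: [-2.6, 2.6], [-0.5, 2.12], [-1.47, 1.34], [0.16, 2.42], [-1.27, 4.41], [0.06, 2.06], [-2.6, 2.6]. Speed limits (rad/s): [2.22, 2.22, 2.79, 2.79, 3.14, 3.14, 3.14].

### API

Orientations are given as a unit quaternion [x, y, z, w].
In Python, from bench import * gives the robot as it stands.
- The arm moves only by the tool step_arm, never from a script. Its arguments are lists of equal length, an entry for each row: "delta_pos": the shift along the world's x, y, z in units of 25 mm (1.0 is 25 mm), a list of three; "turn": the turn about the world's z in units of 0.12 rad (1.0 is 0.12 rad). In form: {"delta_pos": [[tx, ty, tz], ...], "turn": [turn, ...]}. A call has 1 to 12 rows; each row shifts and turns the commanded pose from where the row before left it; what a row does not reach is not made up. A row lasts 1/10 s, in which the tool goes at most 50 mm and 8.59 degrees, less where a joint would pass 70% of its speed; a pose out of reach is approached as far as the arm can. A call with a number of a shift or a turn outside -1 to 1 is refused whole. A call with a gripper value outside its range is refused whole. "grip" is the closure, from 0 (fully open) to 1 (shut), set as the call begins (left out, the last holds). The fingers move at their own pace and stop on an object; "newtons" is the grip in N (left out, the last holds). Time passes only in rows, so rows that do not move let the fingers close. It gives the time, the measured TCP pose, the force, the opening and the grip force at its end, in the units of the state.
- read_state(): the state, without advancing time (a new reading comes with each control period).
- camera(name): name is "side" or "top"; returns a dict with "image" (420x560x3 uint8, red, green, blue), "z_map" (420x560 float32, m along the optical axis (not along the pixel's ray), 0 where there is no reading), "mtx" (3x3 intrinsics, pixels), "view" (4x4, takes a point from world to camera coordinates). Camera axes: x right, y up, looking along -z (the intrinsics and any distortion apply to the point x, -y, -z); pixel columns grow to the right and rows downward; lengths in m; the calibration is good to about 2 mm. A picture is of the moment at which its call begins.
- close_job(): hands the job in; it is judged then, once.
The state is a dict: "time": time; "joint_positions": joint angles; "joint_vel": joint speeds; "joint_torque": joint torques, N m; "ee_pos": TCP position; "eef_rot": TCP orientation; "ft_force": force on the tool from outside, world axes, zero at the start; "torque": the same for the moment, N m; "width": finger opening in m; "grip_force": force on a finger pad.
Only numpy, scipy, OpenCV 4.12 (cv2) and the standard library are available. Lean on these libraries where they do the work, as an engineer would, in place of code of your own. Each camera call takes 0.05 s, during which the arm holds its last target. There are 200 camera calls.

### The job

Take the hook carrier that holds the round grinding discs and hang it on the rail near the end that is farther from the pale tape band. Then slide it along the rail, without lifting it off, until it hangs right at the band, and let go of it. Leave the other carrier, with the square plates, standing where it is.

Things in the scene. Friction and masses are not known exactly. Their poses are not given: they have to be found in the camera images.
- carrier_grip (a point): Centre of the grip tab atop the disc carrier: a hook of 12 mm steel plate, 235 mm tall, standing on a round foot (80 mm) with three dark round grinding discs (76 mm, stack 34 mm high); 0.45 kg. Point 210 mm above the underside. z up; the tab's flat faces look to +y and -y, 12 mm apart; it is 28 mm wide in x, from 30 mm below to 25 mm above the point. The hook below is 68 mm wide in x.
- carrier_notch (a point): Disc carrier: top of the hook's shallow inverted-V notch, 45 mm straight below the tab's centre, same axes. The inside is 44 mm wide in x. The mouth opens to +x (away from the robot at the start, within 20 degrees): tip on the +x side ends 17 mm below this point; the crank round the -x side has its top 59 mm below. The rail must enter from +x between them. Hung, this point is 7 mm above the rail's axis.
- rail_mid (a point): Middle of the rail's axis: plain grey round steel bar, 14 mm in diameter, 215 mm above the table, fixed on two dark grey posts. y along the rail, x level across it (away from the robot), z up. Posts 280 mm either side of this point, 25 mm square, tops 8 mm above the axis; the bar between is free, but the discs need the carrier kept within 220 mm of this point.
- band_mid (a point): The mark: centre of a pale tape band, 24 mm long, wound round the rail, nearly flush, so that a hook slides over it. On the rail's axis, up to 100 mm either side of its middle; same axes as the rail.
- carrier2_grip (a point): Centre of the grip tab of the other carrier, to be left alone: the same hook and heights, but a square foot (78 mm) with five square steel plates (70 mm), stack 52 mm high. Stands free.

How it is judged:
On the way, in this order (a step that is already met when the one before it is completed fails the run):
1. the disc carrier is hooked on the rail, well away (more than 90 mm) from the tape band (x of carrier_grip in the frame of rail_mid between -0.02 and 0.02 m and z of carrier_grip in the frame of rail_mid between 0.045 and 0.062 m and angle between carrier_grip's own z axis and vertical below 0.21 rad and y of carrier_grip in the frame of rail_mid between -0.26 and 0.26 m and (y of carrier_grip in the frame of band_mid above 0.09 m or y of carrier_grip in the frame of band_mid below -0.09 m)), for 0.2 s.
2. still hooked on the rail, it is slid up towards the band (30 to 75 mm short of it) (x of carrier_grip in the frame of rail_mid between -0.02 and 0.02 m and z of carrier_grip in the frame of rail_mid between 0.045 and 0.062 m and angle between carrier_grip's own z axis and vertical below 0.21 rad and y of carrier_grip in the frame of rail_mid between -0.26 and 0.26 m and y of carrier_grip in the frame of band_mid between -0.075 and 0.075 m and (y of carrier_grip in the frame of band_mid above 0.03 m or y of carrier_grip in the frame of band_mid below -0.03 m)), for 0.05 s.
At the end, for the whole second after the job is handed in: The disc carrier hangs freely on the rail, at rest and upright within 10 degrees, its tab's centre over the rail (within 20 mm across it) at hanging height (45 to 58 mm above the rail's axis), and within 15 mm of the band's centre along the rail (x of carrier_grip in the frame of rail_mid between -0.02 and 0.02 m and z of carrier_grip in the frame of rail_mid between 0.045 and 0.058 m and angle between carrier_grip's own z axis and vertical below 0.175 rad and y of carrier_grip in the frame of band_mid between -0.015 and 0.015 m and linear speed of carrier below 0.05 m/s); the robot touches nothing.
It fails at once if the other carrier is moved by more than 20 mm or knocked over (distance of carrier2_grip from where it was at the start of the episode above 0.02 m or angle between carrier2_grip's own z axis and vertical above 0.3 rad).
It also fails if it takes over 51 s, if anything falls off the work surface, if the arm or the gripper's body presses on something with over 40 N, if the wrist force passes 120 N, or if a joint passes its speed limit or range.

## Working session

There is one attempt and no reset: what is moved stays moved. The work goes in short steps, Python scripts to look and compute and a tool call to move; the robot and the scene stay as the last step left them, time stands still between calls to the robot, and variables do not carry over. Pictures are saved under pics/ and viewed, at most 10 in all, crops included, and the job is handed in when it is done.

Besides the shell and the picture viewer there is one more tool, called as name(argument=value, ...) on one line, values as JSON. step_arm: Moves the arm, as the interface text tells. Shifts and turns lie within -1 to 1; 1 stands for 25 mm of shift or 0.12 rad of turn. Its arguments: {"type":"object","properties":{"delta_pos":{"type":"array"},"turn":{"type":"array"},"grip":{"type":"number"},"newtons":{"type":"number"}},"required":["delta_pos","turn"]}

```bash
mkdir -p pics; cat > h.py <<'E'
from bench import *
import numpy as np, cv2
def snap(n,f):
    c=camera(n); cv2.imwrite(f"pics/{f}.png",c["image"][:,:,::-1]); np.savez(f"pics/{f}.npz",**c); return c
def cloud(c):
    z=c["z_map"]; v,u=np.indices(z.shape); K=c["mtx"]
    p=np.stack([(u-K[0,2])/K[0,0]*z,-(v-K[1,2])/K[1,1]*z,-z,np.ones_like(z)],-1)
    w=p@np.linalg.inv(c["view"]).T; w=w[...,:3]; w[z==0]=np.nan; return w
E
python3 - <<'E'
from h import *
for n in("side","top"):
    c=snap(n,n+"0"); print(n,np.linalg.inv(c["view"]).round(3).tolist(),c["mtx"].tolist())
s=read_state(); print(s["time"],s["ee_pos"],s["eef_rot"],s["width"])
E
```

```text
side [[0.832, 0.437, -0.341, 0.288], [-0.554, 0.643, -0.529, -0.393], [-0.012, 0.629, 0.777, 0.796], [0.0, 0.0, 0.0, 1.0]] [[459.3731718039913, 0.0, 275.9448774640736], [0.0, 459.3731718039913, 213.20887800183027], [0.0, 0.0, 1.0]]
top [[0.083, 0.976, -0.199, 0.412], [-0.997, 0.081, -0.016, -0.015], [0.001, 0.2, 0.98, 0.892], [0.0, 0.0, 0.0, 1.0]] [[430.9126295536616, 0.0, 279.3896584709105], [0.0, 430.9126295536616, 207.9451852536484], [0.0, 0.0, 1.0]]
0.1 [0.21816555 0.58531888 0.22186861] [ 1.77460739e-01  9.84127678e-01 -6.25181071e-04 -9.39837737e-05] 0.08685158868269262
```

View pics/side0.png

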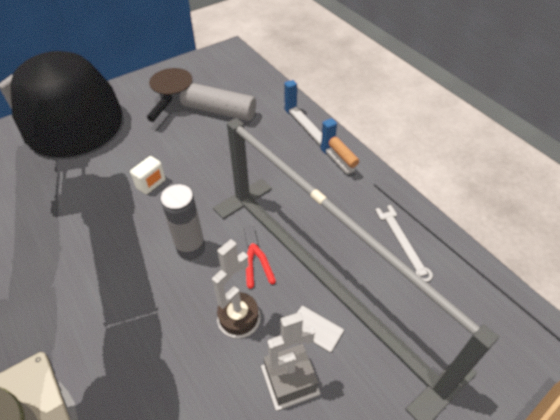

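View pics/top0.png

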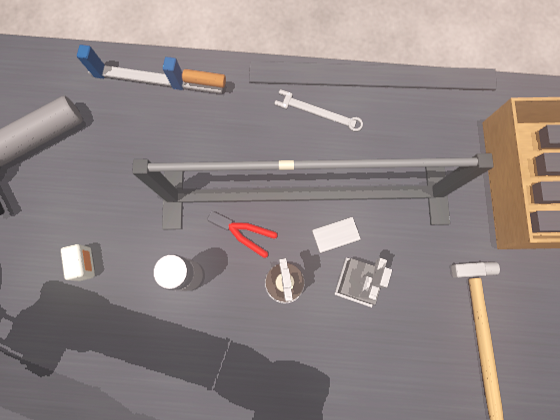

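Side view: the disc carrier's tab is near (228,253), the square carrier's near (291,328), and the band at (318,196). Top view: the disc tab is near (285,270), the band at (286,165), and the posts at (143,165) and (485,160). The farther rail end is therefore on the right, toward -y.

```bash
python3 - <<'E'
from h import *
for n in("side","top"):
    c=dict(np.load(f"pics/{n}0.npz")); w=cloud(c); im=c["image"].astype(int)
    z=w[...,2]
    # rail
    m=(z>.205)&(z<.235)&(w[...,0]>.45)&(w[...,0]<.75)&(abs(w[...,1])<.42)
    P=w[m]; 
    m2=m&(abs(w[...,1])<.2)&(w[...,0]>.5); Q=w[m2]; k=np.polyfit(Q[:,1],Q[:,0],1); r=Q[:,0]-np.polyval(k,Q[:,1]); print(n,"rail x=",k,r.std(),"zmax",np.percentile(Q[:,2],95),"y ext",P[:,1].min(),P[:,1].max())
    b=m2&(im.sum(-1)>480)&(im[...,0]>im[...,2]+15); B=w[b]; print("band",b.sum(),B.mean(0),B.min(0),B.max(0))
    # posts tops
    for sgn in(1,-1):
        t=(z>.215)&(z<.235)&(w[...,0]>.45)&(w[...,0]<.75)&(sgn*w[...,1]>.2); 
        T=w[t]; print("post",sgn,T[:,1].min(),T[:,1].max(),T[:,0].min(),T[:,0].max())
    # tabs
    t=((z>.17)&(z<.25)&(w[...,0]>.3)&(w[...,0]<.52)&(w[...,1]<.15)&(w[...,1]>-.4)).astype(np.uint8)
    N,L,S,C=cv2.connectedComponentsWithStats(t)
    for i in range(1,N):
        if S[i,4]<25: continue
        T=w[L==i]; q=T[T[:,2]>T[:,2].max()-.04]
        top=T[T[:,2]>.228]
        r=cv2.minAreaRect(T[:,:2].astype(np.float32)*1000)
        print("tab",C[i].round(),S[i,4],T.mean(0).round(4),T.min(0).round(4),T.max(0).round(4),"rect",r,"top",len(top),top.mean(0).round(4) if len(top) else 0, cv2.minAreaRect(top[:,:2].astype(np.float32)*1000) if len(top)>5 else 0)
    x0,y0,x1,y1=(180,220,340,340) if n=="side" else (250,230,410,350)
    cv2.imwrite(f"pics/{n}c.png",cv2.resize(c["image"][y0:y1,x0:x1,::-1],None,fx=5,fy=5,interpolation=cv2.INTER_CUBIC))
E
```

```text
side rail x= [-0.10035829  0.6173992 ] 0.0035962402863331036 zmax 0.2226914749825602 y ext -0.3430545037285726 0.24005725556906143
band 128 [ 0.61843276 -0.008501    0.22040682] [ 0.61165925 -0.02322857  0.21493398] [0.62631788 0.00726152 0.22435535]
post 1 0.2000340897468732 0.24005725556906143 0.5833537936265264 0.6110474805124775
post -1 -0.3425827768823373 -0.2000785634875297 0.6328103636306325 0.6654243240378819
tab [228. 261.] 769 [ 0.4359 -0.0264  0.2013] [ 0.4042 -0.0369  0.17  ] [ 0.4722 -0.0084  0.2381] rect ((437.88446044921875, -22.964252471923828), (68.56364440917969, 14.72343921661377), 14.187527656555176) top 167 [ 0.4373 -0.0242  0.2338] ((437.5126647949219, -22.516571044921875), (27.39519691467285, 14.233658790588379), 12.709156036376953)
tab [291. 332.] 863 [ 0.4496 -0.1748  0.2019] [ 0.4177 -0.186   0.17  ] [ 0.4847 -0.1583  0.2373] rect ((451.576904296875, -172.5867156982422), (12.795597076416016, 67.98451232910156), 75.088134765625) top 218 [ 0.451  -0.1732  0.234 ] ((451.39361572265625, -172.41326904296875), (12.454556465148926, 27.713665008544922), 75.620613098
[... 602 characters left out ...]
04395), 13.72048282623291) top 151 [ 0.4403 -0.0231  0.2352] ((440.2873229980469, -23.15145492553711), (27.491323471069336, 11.913418769836426), 14.07929515838623)
tab [379. 278.] 504 [ 0.4531 -0.1701  0.2045] [ 0.4213 -0.1853  0.1704] [ 0.4875 -0.1587  0.2378] rect ((454.4494934082031, -172.44970703125), (12.8615083694458, 68.16261291503906), 75.90856170654297) top 171 [ 0.454  -0.1719  0.2349] ((454.2870788574219, -172.40892028808594), (12.8615083694458, 27.9906063079834), 75.90856170654297)
tab [183. 271.] 55 [0.4388 0.1465 0.1712] [0.4228 0.1418 0.17  ] [0.4542 0.1499 0.1729] rect ((438.6376953125, 146.0885467529297), (31.315109252929688, 8.082293510437012), 3.9413604736328125) top 0 0 0
```

View pics/topc.png

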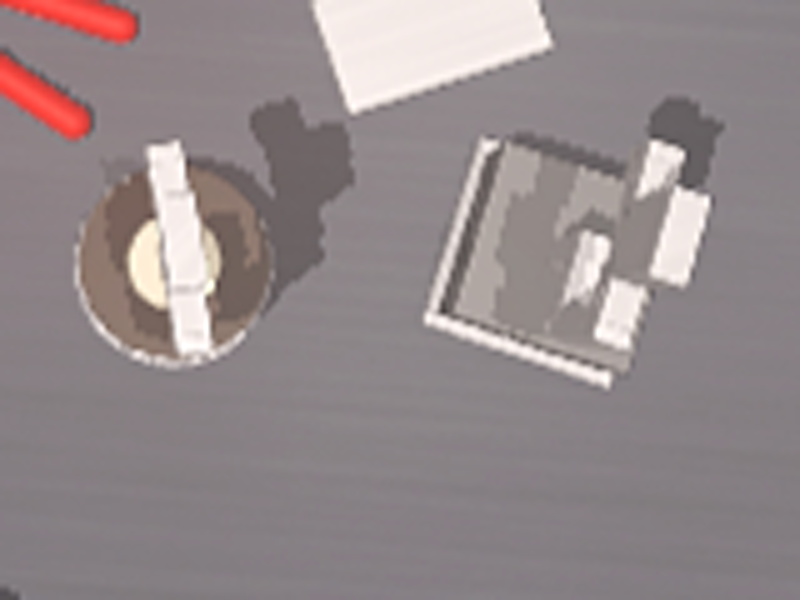

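View pics/sidec.png

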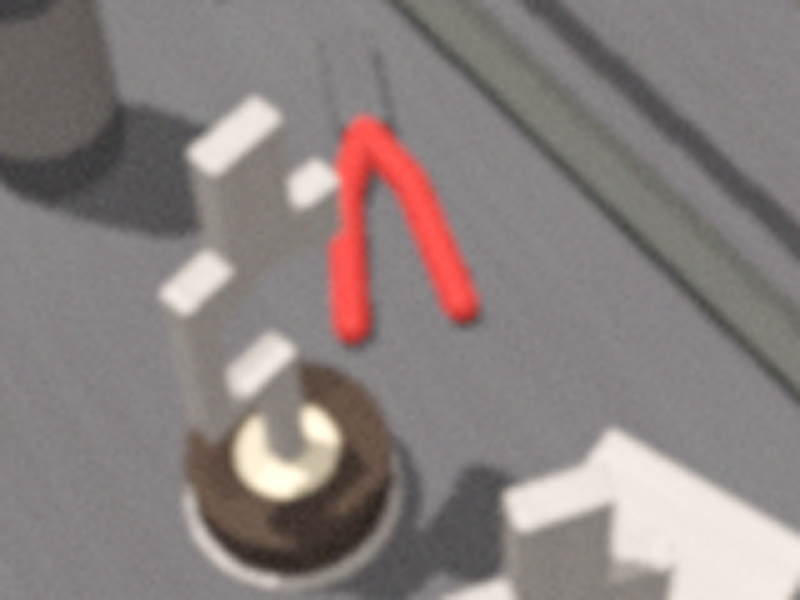

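Disc tab: (0.439, -0.023), yaw 0.243 rad. Its stated height fits. Carrier 2 tab: (0.453, -0.172). Rail yaw is 0.10 rad with its middle near (0.627, -0.052), and the band is at (0.6225, -0.0085). Next I approach the tab.

step_arm(delta_pos=[[0.6,-0.8,0.3],[0.6,-0.8,0.3],[0.6,-0.8,0.3],[0.6,-0.8,0.3],[0.6,-0.8,0.3],[0.6,-0.8,0.3],[0.6,-0.8,0.3],[0.6,-0.8,0.3],[0.6,-0.8,0.3],[0.6,-0.8,0.3],[0.6,-0.8,0],[0.6,-0.8,0]], turn=[0.4,0.4,0.4,0.4,0.4,0.4,0.4,0.4,0.4,0.4,0.5,0.5], grip=0, newtons=40)

```text
time: 1.3
ee_pos: [0.3988, 0.3447, 0.2975]
eef_rot: [-0.123, 0.992, 0.0, -0.0]
ft_force: [0.2, 0.6, 0.2]
width: 0.0869
grip_force: 0.0
```

step_arm(delta_pos=[[0.1,-1,0],[0.1,-1,0],[0.1,-1,0],[0.1,-1,0],[0.1,-1,0],[0.1,-1,0],[0.1,-1,0],[0.2,-1,0],[0.2,-1,0],[0.2,-1,0],[0.2,-1,0],[0.2,-1,0]], turn=[0,0,0,0,0,0,0,0,0,0,0,0])

```text
time: 2.5
ee_pos: [0.4407, 0.0446, 0.2974]
eef_rot: [-0.121, 0.993, 0.0, -0.0]
ft_force: [0.3, 0.1, 0.5]
width: 0.0868
grip_force: 0.0
```

step_arm(delta_pos=[[0,-0.9,0],[0,-0.9,0],[0,-0.9,0],[0,0,0],[0,0,0],[0,0,0]], turn=[0,0,0,0,0,0])

```text
time: 3.1
ee_pos: [0.4407, -0.0209, 0.2974]
eef_rot: [-0.122, 0.993, 0.0, -0.0]
ft_force: [-0.2, 1.7, 0.5]
width: 0.0868
grip_force: 0.0
```

step_arm(delta_pos=[[-0.06,-0.08,-0.5],[0,0,-0.5],[0,0,-0.5],[0,0,-0.5],[0,0,-0.5],[0,0,-0.5],[0,0,-0.5],[0,0,-0.5],[0,0,-0.25],[0,0,0],[0,0,0]], turn=[0,0,0,0,0,0,0,0,0,0,0])

```text
time: 4.2
ee_pos: [0.4395, -0.0239, 0.1916]
eef_rot: [-0.121, 0.993, 0.0, 0.0]
ft_force: [-0.6, 0.2, 0.3]
width: 0.0869
grip_force: 0.0
```

step_arm(delta_pos=[[0,0,0],[0,0,0],[0,0,0],[0,0,0],[0,0,0],[0,0,0],[0,0,0],[0,0,0],[0,0,0],[0,0,0],[0,0,0],[0,0,0]], turn=[0,0,0,0,0,0,0,0,0,0,0,0], grip=1, newtons=40)

```text
time: 5.4
ee_pos: [0.439, -0.0239, 0.191]
eef_rot: [-0.121, 0.993, -0.0, -0.0]
ft_force: [0.1, -0.5, -3.4]
width: 0.0117
grip_force: 40.0
```

Grasped, 11.7 mm wide. Now I lift it, turn it to the rail's yaw and check.

step_arm(delta_pos=[[0,0,0.35],[0,0,0.35],[0,0,0.35],[0,0,0.35],[0,0,0.35],[0,0,0.35],[0,0,0.35],[0,0,0.35],[0,0,0.35],[0,0,0.35],[0,0,0],[0,0,0]], turn=[0,0,0,0,-0.2,-0.2,-0.2,-0.2,-0.2,-0.2,0,0])

```text
time: 6.6
ee_pos: [0.4393, -0.0238, 0.2788]
eef_rot: [-0.05, 0.999, 0.0, 0.0]
ft_force: [-0.2, 0.1, -5.8]
width: 0.012
grip_force: 40.0
```

step_arm(delta_pos=[[0.4,0,0],[0.4,0,0],[0.4,0,0],[0.4,0,0],[0.4,0,0],[0.4,0,0],[0.4,0,0],[0.4,0,0],[0.4,0,0],[0.4,0,0],[0.4,0,0],[0.4,0,0]], turn=[0,0,0,0,0,0,0,0,0,0,0,0])

```text
time: 7.8
ee_pos: [0.5601, -0.0238, 0.2788]
eef_rot: [-0.05, 0.999, 0.0, -0.0]
ft_force: [0.3, 0.8, -5.8]
width: 0.0118
grip_force: 40.0
```

```bash
python3 - <<'E'
from h import *
c=snap("side","side1"); s=read_state(); print(s["ee_pos"],s["eef_rot"],s["ft_force"])
cv2.imwrite("pics/s1c.png",cv2.resize(c["image"][130:410,160:520,::-1],None,fx=2,fy=2))
E
```

```text
[ 0.56123887 -0.02355135  0.2785709 ] [-4.98743471e-02  9.98755440e-01 -1.67494022e-04  3.02832059e-04] [-2.32093972  1.80359538 -5.88518667]
```

View pics/s1c.png

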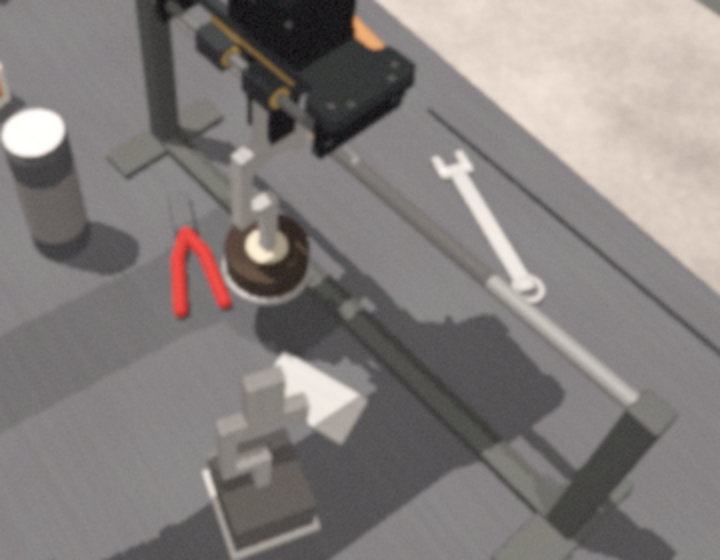

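The disc carrier hangs upright in the gripper (crank near (242,190) in the crop). The rail is still ahead of it, and carrier 2 is clear at (262,470). I move along the rail, then in.

step_arm(delta_pos=[[0.05,-0.55,0],[0.05,-0.55,0],[0.05,-0.55,0],[0.05,-0.55,0],[0.05,-0.55,0],[0.05,-0.55,0],[0.05,-0.55,0],[0.05,-0.55,0],[0.05,-0.55,0],[0.05,-0.55,0],[0.05,-0.55,0],[0.05,-0.35,0]], turn=[0,0,0,0,0,0,0,0,0,0,0,0])

```text
time: 9.05
ee_pos: [0.5742, -0.1856, 0.2788]
eef_rot: [-0.049, 0.999, -0.0, -0.0]
ft_force: [0.1, 0.5, -5.3]
width: 0.0119
grip_force: 40.0
```

step_arm(delta_pos=[[0,0,0],[0.3,0,0],[0.3,0,0],[0.3,0,0],[0.3,0,0],[0.3,0,0],[0.3,0,0],[0.3,0,0],[0.3,0,0],[0,0,0],[0,0,0]], turn=[0,0,0,0,0,0,0,0,0,0,0])

```text
time: 10.15
ee_pos: [0.6342, -0.184, 0.2786]
eef_rot: [-0.049, 0.999, -0.0, -0.0]
ft_force: [0.1, -0.1, -5.0]
width: 0.0118
grip_force: 40.0
```

```bash
python3 - <<'E'
from h import *
c=snap("side","side2"); s=read_state(); print(s["ee_pos"],s["ft_force"])
cv2.imwrite("pics/s2c.png",cv2.resize(c["image"][150:410,250:520,::-1],None,fx=2.2,fy=2.2))
E
```

```text
[ 0.63407181 -0.18408348  0.27881031] [ 0.18358553 -0.92734622 -5.50184484]
```

View pics/s2c.png

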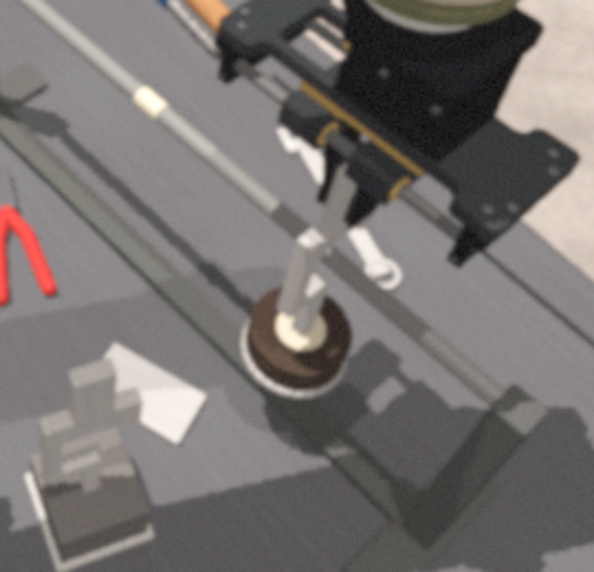

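The rail runs through the hook at about (300,240) in the crop, and there is no contact force. I centre it and lower.

step_arm(delta_pos=[[0.12,0,0],[0.12,0,0],[0,0,-0.2],[0,0,-0.2],[0,0,-0.2],[0,0,-0.2],[0,0,-0.2],[0,0,-0.1],[0,0,0]], turn=[0,0,0,0,0,0,0,0,0])

```text
time: 11.1
ee_pos: [0.6401, -0.1837, 0.2508]
eef_rot: [-0.05, 0.999, 0.0, -0.0]
ft_force: [-0.0, -0.1, -5.5]
width: 0.0119
grip_force: 40.0
```

step_arm(delta_pos=[[0,0,-0.04],[0,0,-0.04],[0,0,-0.04],[0,0,0],[0,0,0]], turn=[0,0,0,0,0])

```text
time: 11.6
ee_pos: [0.6404, -0.1839, 0.2488]
eef_rot: [-0.05, 0.999, -0.0, 0.0]
ft_force: [-0.4, -0.5, -1.5]
width: 0.0119
grip_force: 40.0
```

step_arm(delta_pos=[[-0.02,0.2,0],[-0.04,0.4,0],[-0.04,0.4,0],[-0.04,0.4,0],[-0.04,0.4,0],[-0.04,0.4,0],[-0.04,0.4,0],[-0.04,0.4,0],[-0.04,0.4,0],[-0.04,0.4,0],[-0.02,0.2,0],[0,0,0]], turn=[0,0,0,0,0,0,0,0,0,0,0,0])

```text
time: 12.8
ee_pos: [0.6302, -0.082, 0.2486]
eef_rot: [-0.05, 0.999, 0.001, -0.0]
ft_force: [-4.6, 1.6, 4.2]
width: 0.0115
grip_force: 40.0
```

step_arm(delta_pos=[[-0.03,0.3,0],[-0.03,0.3,0],[-0.03,0.3,0],[-0.03,0.3,0],[-0.03,0.3,0],[-0.03,0.3,0],[0,0,0],[0,0,0]], turn=[0,0,0,0,0,0,0,0])

```text
time: 13.6
ee_pos: [0.6257, -0.0377, 0.2485]
eef_rot: [-0.05, 0.999, 0.001, -0.0]
ft_force: [-4.6, -0.3, 4.6]
width: 0.0118
grip_force: 40.0
```

```bash
python3 - <<'E'
from h import *
c=snap("side","side3"); s=read_state(); print(s["time"],s["ee_pos"],s["ft_force"])
cv2.imwrite("pics/s3c.png",cv2.resize(c["image"][120:340,220:450,::-1],None,fx=2.6,fy=2.6))
E
```

```text
13.65 [ 0.62566233 -0.03763298  0.24851469] [-4.26423475  0.15541468  5.136869  ]
```

View pics/s3c.png

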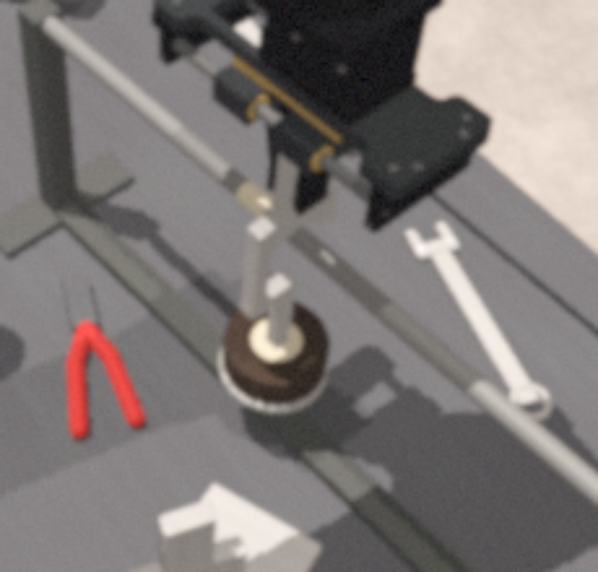

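Still hooked, just short of the band (visible at (252,197) in the crop). I slide the last 29 mm.

step_arm(delta_pos=[[-0.05,0.2,0],[-0.05,0.2,0],[-0.04,0.2,0],[-0.02,0.2,0],[-0.02,0.2,0],[-0.02,0.17,0],[0,0,0],[0,0,0],[0,0,0]], turn=[0,0,0,0,0,0,0,0,0])

```text
time: 14.55
ee_pos: [0.6211, -0.0083, 0.2486]
eef_rot: [-0.05, 0.999, 0.001, 0.0]
ft_force: [3.4, 2.4, 5.1]
width: 0.0117
grip_force: 40.0
```

step_arm(delta_pos=[[0.03,0,0],[0,0,0],[0,0,0],[0,0,0],[0,0,0]], turn=[0,0,0,0,0], grip=1, newtons=3)

```text
time: 15.05
ee_pos: [0.6213, -0.0094, 0.248]
eef_rot: [-0.05, 0.999, 0.0, -0.0]
ft_force: [0.3, 3.4, 1.2]
width: 0.0125
grip_force: 3.0
```

step_arm(delta_pos=[[0,0,0],[0,0,0],[0,0,0],[0,0,0],[0,0,0],[0,0,0],[0,0,0],[0,0,0],[0,0,0],[0,0,0]], turn=[0,0,0,0,0,0,0,0,0,0], grip=0)

```text
time: 16.05
ee_pos: [0.6215, -0.0096, 0.2483]
eef_rot: [-0.05, 0.999, 0.0, -0.0]
ft_force: [-0.9, -1.3, -0.2]
width: 0.0827
grip_force: 0.0
```

step_arm(delta_pos=[[0,0,0.3],[0,0,0.5],[0,0,0.5],[0,0,0.5],[0,0,0.5],[0,0,0.5],[0,0,0.5],[0,0,0.5],[0,0,0],[0,0,0]], turn=[0,0,0,0,0,0,0,0,0,0])

```text
time: 17.05
ee_pos: [0.6216, -0.0097, 0.3432]
eef_rot: [-0.05, 0.999, 0.0, -0.0]
ft_force: [-0.0, 0.4, -1.0]
width: 0.087
grip_force: 0.0
```

step_arm(delta_pos=[[-1,0,0],[-1,0,0],[-1,0,0],[-1,0,0],[-1,0,0],[-1,0,0],[0,0,0],[0,0,0],[0,0,0],[0,0,0],[0,0,0],[0,0,0]], turn=[0,0,0,0,0,0,0,0,0,0,0,0])

```text
time: 18.25
ee_pos: [0.4718, -0.0096, 0.3431]
eef_rot: [-0.05, 0.999, -0.0, -0.0]
ft_force: [0.1, -1.0, -0.9]
width: 0.0868
grip_force: 0.0
```

```bash
python3 - <<'E'
from h import *
c=snap("side","side4"); w=cloud(c)
z=w[...,2]
t=(z>.255)&(z<.3)&(w[...,0]>.58)&(w[...,0]<.66)&(abs(w[...,1])<.06); T=w[t]
if len(T): print(len(T),T.min(0),T.max(0),cv2.minAreaRect(T[:,:2].astype(np.float32)*1000))
cv2.imwrite("pics/s4c.png",cv2.resize(c["image"][110:400,180:480,::-1],None,fx=2,fy=2))
E
```

```text
375 [ 0.60399112 -0.01881544  0.25511327] [ 0.63418086 -0.00309626  0.29449024] ((619.063720703125, -10.907332420349121), (29.381553649902344, 13.823593139648438), 5.875516414642334)
```

View pics/s4c.png

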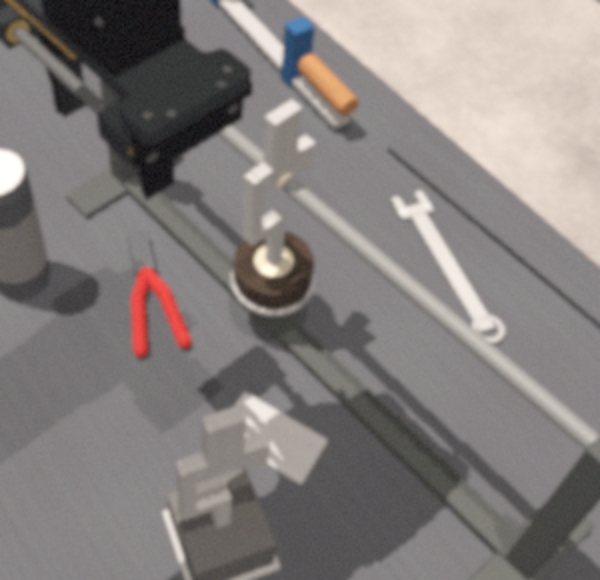

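The disc carrier hangs upright over the band: tab at y ≈ -0.011 against the band's -0.0085, with the top at 0.294 m. The gripper is clear and carrier 2 has not moved. I wait briefly for it to settle, then hand in.

step_arm(delta_pos=[[0,0,0],[0,0,0],[0,0,0],[0,0,0],[0,0,0],[0,0,0],[0,0,0],[0,0,0],[0,0,0],[0,0,0],[0,0,0],[0,0,0]], turn=[0,0,0,0,0,0,0,0,0,0,0,0])

```text
time: 19.5
ee_pos: [0.4715, -0.0096, 0.3433]
eef_rot: [-0.05, 0.999, 0.0, -0.0]
ft_force: [0.3, -0.6, 0.9]
width: 0.0872
grip_force: 0.0
```

```bash
python3 -c "
from bench import *
print(close_job())"
```

```text
the job is handed in; nothing more can be done
None
```

I hung the disc carrier near the far end of the rail, slid it to the band and let go, then handed the job in at 19.5 s; it measured about 2.5 mm from the band's centre, the other carrier was not touched, and no verdict came back.

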